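# Tap the pipe caps home under the sink

### The arm

A 6-joint arm with a two-finger parallel gripper is mounted at the origin on the work surface. World frame = base frame: x ahead of the robot, y to its left, z up, the work surface at z = 0. Lengths are in m, angles in rad, forces in N, time in s.
With the tool pointing down it reaches from about 0.325 to 0.9 m from the base axis. Payload 3.5 kg.
Tool frame: the origin (TCP) lies at the very end of the fingers, on their centre line; the grasp point (between the pads) lies 19 mm behind it; x points along the fingers, y is the direction in which the jaws open and shut, and the axes are right-handed (so a half turn about x gives the same grasp; the last joint's range is limited). The gripper opens to 85 mm and grips with 20 to 120 N. Pads are 22 mm wide; open, the fingers measure 114 mm over their backs; the gripper's body (76 mm by 85 mm) begins 54 mm behind the grasp point. The pads swing forward as they close: fully open they stand 13 mm farther back than shut.
Start: joints at [-1.394, 0.276, -0.026, 1.268, 0, 1.467], TCP at [0.173, -0.601, 0.231] pointing down, gripper open.
Joint ranges: [-3.12, 3.12], [-0.85, 1.88], [-1.08, 1.24], [-1.95, 2.15], [-1.57, 1.53], [-3.14, 3.14]. Speed limits (rad/s): [2.57, 2.57, 3.14, 3.14, 3.14, 3.14].

### API

Orientations are given as a unit quaternion [w, x, y, z].
In Python, from workcell import sensors, grab_frame, camera_model, workorder gives the robot as it stands. The module is installed in compiled form; this text tells all that it offers.
- The arm moves only by the tool jog_arm, never from a script. Its arguments are lists of equal length, an entry for each row: "translation": the shift along the world's x, y, z in cm, a list of three; "turn": the turn about the world's z in degrees. A call has 1 to 20 rows; each row is the pose to reach, as a shift and turn from the pose commanded when the call began; what a row does not reach only later rows make up. A row lasts 1/10 s, in which the tool goes at most 50 mm and 8.59 degrees, less where a joint would pass 70% of its speed; a pose out of reach is approached as far as the arm can. A call with a gripper value outside its range is refused whole. "hand" is the opening in per cent of the stroke, from 0 (shut) to 100 (fully open), set as the call begins (left out, the last holds). The fingers move at their own pace and stop on an object; "newtons" is the grip in N (left out, the last holds). Time passes only in rows, so rows that repeat a pose let the fingers close. It gives the time, the measured TCP pose, the force and the opening at its end, in the units of the state.
- sensors.state(): the state, without advancing time (a new reading comes with each control period).
- grab_frame(name): name is "scene" or "top" or "wrist"; returns (picture, depth): 400x640x3 uint8, red, green, blue; 400x640 float32, m along the optical axis (not along the pixel's ray), 0 where there is no reading.
- camera_model(name): a dict with "fx", "fy", "cx", "cy" (pixels), "dist_coeffs" ([k1, k2, p1, p2, k3] as OpenCV has them; the pictures are not rectified), "R" (3x3) and "t" (3): a world point X has camera coordinates R X + t; the wrist camera has in their place "T_tool_cam" (4x4, takes a point from camera to tool coordinates, whose origin is the TCP and whose axes are the tool frame's). Camera axes: x right, y down, z forward; pixel columns grow to the right and rows downward; lengths in m; the calibration is good to about 2 mm. A picture is of the moment at which its call begins: read the wrist's pose just before it. camera_model takes no time and is no camera call.
- workorder.close_job(): hands the job in, once; it reports no verdict.
The state is a dict: "time": time; "joint_positions": joint angles; "qd": joint speeds; "joint_torque": joint torques, N m; "tool_pos": TCP position; "tool_rot": TCP orientation; "force": force on the tool from outside, world axes, zero at the start; "torque": the same for the moment, N m; "gripper_width": opening from 0.0 (shut) to 1.0 (fully open).
Only numpy, scipy, OpenCV 4.12 (cv2) and the standard library are available. Lean on these libraries where they do the work, as an engineer would, in place of code of your own. Each camera call takes 0.05 s, during which the arm holds its last target. There are 200 camera calls.

### The job

Three pipe tails come up through the floor under the sink, each with a push-on cap standing slightly proud of its collar. With closed fingertips, tap the caps down from above until each sits home on its collar, lightly and in this order: first the blue one, then the red one, last the white one. Push gently, do not grip or pull the caps, leave the drawer and all the other things where they are, and finish clear of everything.

Things in the scene. Friction and masses are not known exactly. Their poses are not given: they have to be found in the camera images.
- blue_tail: fixed upright cold-water pipe tail, bare copper pipe, 22 mm across, with a grey floor flange and a grey collar whose top is 60 mm above the floor; carries the blue cap. Origin: centre of the flange's underside, on the floor, z up; its place is fixed, but the pipe stands in a springy grommet: pressed from above with over about 5 N it sinks by up to 12 mm with its cap, 1.2 N per mm, and rises again when let go
- blue_cap_top (a point): centre of the flat top of the round blue cap (42 mm across, 20 mm thick). It stands about 90 mm above the floor at the start and 80 mm when the cap is home; z up
- blue_cap (a joint): how far the blue cap has been pushed down on its pipe, m: about 0 (within 2 mm) at the start, 0.010 when home, its underside on the collar (it goes no farther; beyond that the whole pipe sinks springily); negative when pulled up. It slides straight down against about 3 N of friction and stays where it is left
- red_tail: fixed upright hot-water pipe tail, bare copper pipe, 22 mm across, with a grey floor flange and a grey collar whose top is 60 mm above the floor; carries the red cap. Origin: centre of the flange's underside, on the floor, z up; its place is fixed, but the pipe stands in a springy grommet: pressed from above with over about 5 N it sinks by up to 12 mm with its cap, 1.2 N per mm, and rises again when let go
- red_cap_top (a point): centre of the flat top of the round red cap (42 mm across, 20 mm thick). It stands about 90 mm above the floor at the start and 80 mm when the cap is home; z up
- red_cap (a joint): how far the red cap has been pushed down on its pipe, m: about 0 (within 2 mm) at the start, 0.010 when home, its underside on the collar (it goes no farther; beyond that the whole pipe sinks springily); negative when pulled up. It slides straight down against about 3 N of friction and stays where it is left
- white_tail: fixed upright waste pipe tail, grey plastic pipe, 38 mm across, with a grey floor flange and a grey collar whose top is 60 mm above the floor; carries the white cap. Origin: centre of the flange's underside, on the floor, z up; its place is fixed, but the pipe stands in a springy grommet: pressed from above with over about 5 N it sinks by up to 12 mm with its cap, 1.2 N per mm, and rises again when let go
- white_cap_top (a point): centre of the flat top of the round white cap (54 mm across, 20 mm thick). It stands about 90 mm above the floor at the start and 80 mm when the cap is home; z up
- white_cap (a joint): how far the white cap has been pushed down on its pipe, m: about 0 (within 2 mm) at the start, 0.010 when home, its underside on the collar (it goes no farther; beyond that the whole pipe sinks springily); negative when pulled up. It slides straight down against about 3 N of friction and stays where it is left
- spray_bottle: green spray bottle, 195 mm tall, 64 mm across, white trigger head with a red nozzle cap, standing in the drawer; origin: centre of its underside; loose, to be left alone
- brush: yellow nylon scrubbing brush, 165 mm long, 44 mm wide, 32 mm high, lying bristles down across the drawer; loose, to be left alone
- offcut: white PVC pipe offcut, a tube 40 mm across and 75 mm long, standing on end in the drawer; origin: centre of its underside; loose, to be left alone
- plug: stainless steel sink plug, a 48 mm disc with a small knob, 28 mm high, lying in the drawer; origin: centre of its underside; loose, to be left alone
- tin: blue and yellow cleaner tin, 66 mm across, 110 mm tall, standing on the floor among or beyond the pipe tails; origin: centre of its underside; loose, to be left alone
- jar: closed glass jar with a brass-coloured lid, 60 mm across, 75 mm tall, standing on the floor; origin: centre of its underside; loose, to be left alone
- wrench: steel wrench, 140 mm long, lying flat on the floor among the pipe tails; loose, to be left alone
- drawer_unit: half-open plastic drawer fixed on the floor to the left: a grey housing 300 x 292 mm, 100 mm high, and a tray 260 mm wide, 80 mm high (its front panel 96 mm), that slides in it. Origin: on the floor under the middle of the open part of the tray; x points into the housing, which begins 70 mm from the origin, and the tray's front handle stands 140 mm from it on the other side
- tray (a joint): slide of the drawer tray, m: 0 half open as it is at the start, growing as it is pulled towards the robot; to be left alone

How it is judged:
By the outcome, as a careful person would: the job done as asked, in the order asked, and still so for the second after the job is handed in, with the robot touching nothing.
It also fails if it takes over 45 s, if anything falls off the work surface, if the arm or the gripper's body presses on something with over 40 N, if the wrist force passes 120 N, or if a joint passes its speed limit or range.

## Working session

There is one attempt and no reset: what is moved stays moved. The work goes in short steps, Python scripts to look and compute and a tool call to move; the robot and the scene stay as the last step left them, time stands still between calls to the robot, and variables do not carry over. Pictures are saved under pics/ and viewed, about 8 in all and at most 12, crops included, and the job is handed in when it is done.

Besides the shell and the picture viewer there is one more tool, called after "Call:" by a JSON object that holds its "fn" and its "kwargs". jog_arm: Moves the arm, as the interface text tells. Its arguments: {"type":"object","properties":{"translation":{"type":"array","items":{"type":"array","items":{"type":"number"}}},"turn":{"type":"array","items":{"type":"number"}},"hand":{"type":"number"},"newtons":{"type":"number"}},"required":["translation","turn"]}

```bash
mkdir -p pics; cat > h.py <<'E'
import numpy as np, cv2
from workcell import sensors, grab_frame, camera_model, workorder
def grab(n,save):
    p,d=grab_frame(n); np.savez('/tmp/'+save,p=p,d=d); cv2.imwrite(f'pics/{save}.png',p[:,:,::-1]); return p,d
def pts(n,d):
    m=camera_model(n);K=np.array([[m['fx'],0,m['cx']],[0,m['fy'],m['cy']],[0,0,1]])
    u,v=np.meshgrid(np.arange(640.),np.arange(400.))
    r=cv2.undistortPoints(np.stack([u,v],-1).reshape(-1,1,2),K,np.array(m['dist_coeffs'])).reshape(400,640,2)
    X=np.dstack([r*d[...,None],d])
    return (X-np.array(m['t']))@np.array(m['R'])
E
python3 - <<'E'
from h import *
s=sensors.state();print(s)
a,_=grab('top','top1');b,_=grab('scene','scene1')
E
```

```text
{'time': 0.0, 'joint_positions': array([-1.39442818e+00,  2.77151843e-01, -2.78899028e-02,  1.26797715e+00,
       -3.22541978e-05,  1.46738358e+00]), 'qd': array([-0.00122322, -0.00161214,  0.00175282, -0.00057052,  0.00025748,
        0.00024658]), 'joint_torque': array([-1.02576443e-03, -4.45503795e+01,  2.95205981e+01,  1.62739644e-02,
       -2.51948850e-04, -4.65095184e-06]), 'tool_pos': array([ 0.17242795, -0.5999396 ,  0.23014373]), 'tool_rot': array([-0.09781027, -0.70015876, -0.09937999,  0.70023887]), 'force': array([ 0.87381222, -0.22827343,  0.22727366]), 'torque': array([-0.04372107,  0.00258151,  0.05082563]), 'gripper_width': 1.0003179392169128}
```

View pics/top1.png

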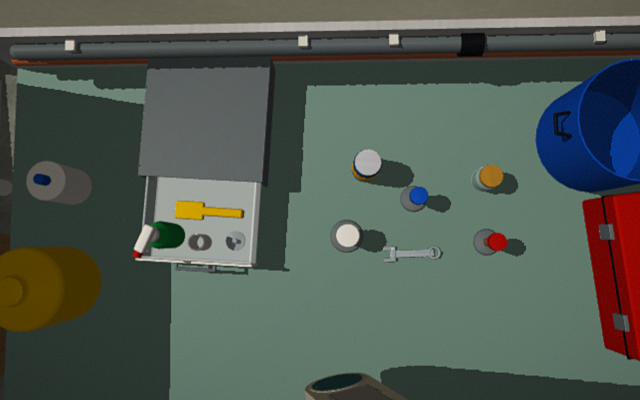

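View pics/scene1.png

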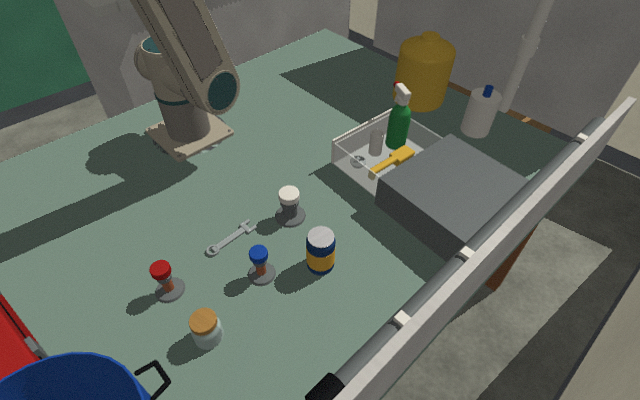

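The top view shows the blue cap at (419,196), red at (497,242) and white at (348,236). The tin at (368,163) and jar at (489,177) stand near them. The scene view agrees.

```bash
cat > m.py <<'E'
from h import *
def meas(n,save,boxes):
    z=np.load('/tmp/'+save+'.npz');p,d=z['p'],z['d'];X=pts(n,d);h=cv2.cvtColor(p,cv2.COLOR_RGB2HSV).astype(int)
    H,S,V=h[...,0],h[...,1],h[...,2]
    M={'blue':(abs(H-112)<12)&(S>150)&(V>60),'red':((H<8)|(H>172))&(S>150)&(V>60),'white':(S<60)&(V>150),'tin':(S<70)&(V>120),'jar':(abs(H-17)<8)&(S>120)&(V>90)}
    for k,(u0,v0,u1,v1) in boxes.items():
        m=np.zeros(d.shape,bool);m[v0:v1,u0:u1]=M[k][v0:v1,u0:u1];m&=d>0
        P=X[m];zt=np.percentile(P[:,2],90);Q=P[abs(P[:,2]-zt)<.006]
        (cx,cy),r=cv2.minEnclosingCircle(Q[:,:2].astype(np.float32))
        print(n,k,m.sum(),'top',Q.mean(0).round(4),'med z',np.median(Q[:,2]).round(4),'circ',round(cx,4),round(cy,4),round(r,4))
E
python3 - <<'E'
from m import *
meas('top','top1',{'blue':(400,180,435,212),'red':(484,230,512,255),'white':(330,220,365,252),'tin':(350,145,385,178),'jar':(472,160,508,192)})
meas('scene','scene1',{'blue':(245,240,275,270),'red':(145,255,178,285),'white':(275,183,305,208),'tin':(303,225,340,250),'jar':(188,305,222,335)})
for n in('top','scene'):
  m=camera_model(n);print(n,-np.array(m['R']).T@m['t'])
E
```

```text
top blue 253 top [ 0.5799 -0.1607  0.0899] med z 0.0899 circ 0.5797 -0.1607 0.0205
top red 285 top [ 0.4713 -0.3365  0.0919] med z 0.0916 circ 0.4711 -0.3365 0.0211
top white 413 top [0.4896 0.006  0.0901] med z 0.0898 circ 0.4896 0.0056 0.0262
top tin 867 top [ 0.6555 -0.0424  0.1103] med z 0.1101 circ 0.6559 -0.0425 0.0299
top jar 416 top [ 0.6254 -0.3333  0.0755] med z 0.0752 circ 0.6246 -0.3334 0.0269
scene blue 283 top [ 0.5824 -0.163   0.0884] med z 0.0885 circ 0.582 -0.162 0.0216
scene red 333 top [ 0.4733 -0.3384  0.0909] med z 0.0908 circ 0.4712 -0.3382 0.021
scene white 273 top [0.4907 0.0042 0.0889] med z 0.0888 circ 0.4901 0.0051 0.0268
scene tin 767 top [ 0.6564 -0.0436  0.1092] med z 0.1092 circ 0.6554 -0.0432 0.0305
scene jar 549 top [ 0.627  -0.3353  0.0748] med z 0.0749 circ 0.6262 -0.3353 0.0262
top [0.46818493 0.04652959 1.27830967]
scene [ 1.05419655 -0.43313743  0.82820751]
```

Both views agree within 2 mm: blue (0.5805, -0.161), red (0.471, -0.337) and white (0.490, 0.005), with tops at about 0.09. I'll shut the fingers and go above blue.

Call:
{"fn": "jog_arm", "kwargs": {"translation": [[3,3.2,0],[6,6.5,0],[9,9.7,0],[12,12.9,0],[15,16.1,0],[18,19.4,0],[21,22.6,0],[24,25.8,0],[27,29,0],[30,32.3,0],[33,35.5,-1],[36,38.7,-3],[39,42,-5],[40.8,43.9,-8],[40.8,43.9,-10],[40.8,43.9,-11],[40.8,43.9,-11],[40.8,43.9,-11],[40.8,43.9,-11],[40.8,43.9,-11]], "turn": [0,0,0,0,0,0,0,0,0,0,0,0,0,0,0,0,0,0,0,0], "hand": 0, "newtons": 20}}

```text
time: 2.1
tool_pos: [0.5814, -0.1626, 0.1229]
tool_rot: [0.099, 0.701, 0.098, -0.699]
force: [-0.5, 0.0, -0.2]
gripper_width: -0.001
```

```bash
python3 - <<'E'
from h import *
s=sensors.state();print(s['tool_pos'],s['force'])
grab('wrist','w1');s=sensors.state();print(s['tool_pos'],s['force'])
m=camera_model('wrist');print(m['T_tool_cam'])
E
```

```text
[ 0.58136477 -0.16262455  0.12287021] [-0.48131679  0.04015771 -0.24200996]
[ 0.58123896 -0.16247241  0.12267011] [ 0.52879038  0.46752981 -1.07913098]
[[-3.37968366e-04 -2.80475083e-01  9.59861247e-01 -1.44043144e-01]
 [ 9.99997187e-01 -2.34823112e-03 -3.34061725e-04 -3.38056992e-04]
 [ 2.34767205e-03  9.59858434e-01  2.80475088e-01 -7.03973769e-02]
 [ 0.00000000e+00  0.00000000e+00  0.00000000e+00  1.00000000e+00]]
```

View pics/w1.png

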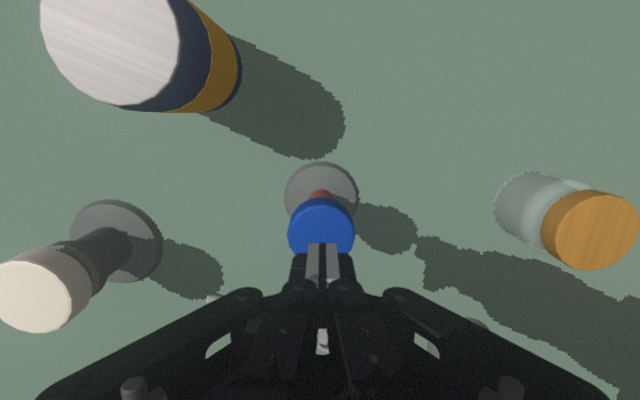

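The wrist view shows the blue cap at (322,228), laterally in line with the fingertips at (323,250). I'll descend.

Call:
{"fn": "jog_arm", "kwargs": {"translation": [[0,0.1,-1],[0,0.1,-2],[0,0.1,-2.5],[0,0.1,-2.7],[0,0.1,-2.7],[0,0.1,-2.7]], "turn": [0,0,0,0,0,0]}}

```text
time: 2.75
tool_pos: [0.5807, -0.1607, 0.0943]
tool_rot: [0.099, 0.7, 0.099, -0.7]
force: [0.6, -0.0, 0.6]
gripper_width: -0.0
```

Call:
{"fn": "jog_arm", "kwargs": {"translation": [[0,0,-0.1],[0,0,-0.2],[0,0,-0.3],[0,0,-0.3],[0,0,-0.3]], "turn": [0,0,0,0,0]}}

```text
time: 3.25
tool_pos: [0.5806, -0.1607, 0.0913]
tool_rot: [-0.099, -0.7, -0.099, 0.7]
force: [0.3, -0.5, 0.5]
gripper_width: -0.0
```

Call:
{"fn": "jog_arm", "kwargs": {"translation": [[0,0,-0.1],[0,0,-0.2],[0,0,-0.3],[0,0,-0.3],[0,0,-0.3]], "turn": [0,0,0,0,0]}}

```text
time: 3.75
tool_pos: [0.5807, -0.1607, 0.0885]
tool_rot: [0.099, 0.7, 0.099, -0.7]
force: [-0.7, 0.7, 1.6]
gripper_width: -0.005
```

Call:
{"fn": "jog_arm", "kwargs": {"translation": [[0,0,-0.1],[0,0,-0.2],[0,0,-0.3],[0,0,-0.4],[0,0,-0.4]], "turn": [0,0,0,0,0]}}

```text
time: 4.25
tool_pos: [0.5807, -0.1608, 0.0841]
tool_rot: [0.099, 0.7, 0.099, -0.7]
force: [-0.1, 0.9, 1.6]
gripper_width: 0.001
```

Call:
{"fn": "jog_arm", "kwargs": {"translation": [[0,0,-0.1],[0,0,-0.2],[0,0,-0.3],[0,0,-0.3],[0,0,-0.3]], "turn": [0,0,0,0,0]}}

```text
time: 4.75
tool_pos: [0.5806, -0.1607, 0.0811]
tool_rot: [0.099, 0.7, 0.099, -0.7]
force: [0.2, 0.3, 0.9]
gripper_width: 0.0
```

Call:
{"fn": "jog_arm", "kwargs": {"translation": [[0,0,-0.1],[0,0,-0.1],[0,0,-0.1]], "turn": [0,0,0]}}

```text
time: 5.05
tool_pos: [0.5807, -0.1607, 0.0802]
tool_rot: [0.099, 0.7, 0.099, -0.7]
force: [0.2, 0.1, 1.4]
gripper_width: -0.001
```

```bash
python3 - <<'E'
from h import *
grab('wrist','w2');s=sensors.state();print(s['tool_pos'],s['force'])
grab('scene','scene2');s=sensors.state();print(s['tool_pos'],s['force'])
cv2.imwrite('pics/c2.png',np.hstack([cv2.resize(cv2.imread('pics/w2.png')[150:350,220:420],(400,400)),cv2.resize(cv2.imread('pics/scene2.png')[200:300,210:310],(400,400))]))
E
```

```text
[ 0.58066065 -0.16071284  0.08026072] [ 0.88869939 -0.17027291  0.8439057 ]
[ 0.58066451 -0.1607382   0.08025275] [0.40444257 0.28992178 1.33012148]
```

View pics/c2.png

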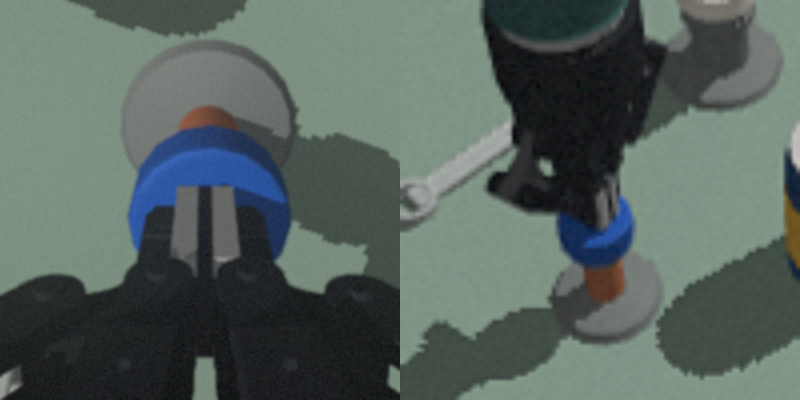

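Both views show the closed fingertips on the blue cap and close to its centre. The force is still only about 1.5 N, so it may not be home yet. I'll continue in 1 mm steps until the force rises.

Call:
{"fn": "jog_arm", "kwargs": {"translation": [[0,0,-0.05],[0,0,-0.1],[0,0,-0.1],[0,0,-0.1]], "turn": [0,0,0,0]}}

```text
time: 5.55
tool_pos: [0.5807, -0.1608, 0.0796]
tool_rot: [0.099, 0.7, 0.099, -0.7]
force: [-0.3, 0.2, 4.3]
gripper_width: -0.001
```

Call:
{"fn": "jog_arm", "kwargs": {"translation": [[0,0,-0.05],[0,0,-0.1],[0,0,-0.1],[0,0,-0.1]], "turn": [0,0,0,0]}}

```text
time: 5.95
tool_pos: [0.5807, -0.1607, 0.0786]
tool_rot: [0.099, 0.7, 0.099, -0.7]
force: [-0.2, 0.4, 6.0]
gripper_width: 0.002
```

The force rose to 6 N at z = 0.0786, so blue is home. I'll lift and go above red, then check.

Call:
{"fn": "jog_arm", "kwargs": {"translation": [[0,0,1],[0,0,3],[0,0,6],[-1,-1.6,8],[-3,-4.8,8],[-5,-8,8],[-7,-11.2,8],[-9,-14.4,8],[-11,-17.6,7],[-11,-17.6,5],[-11,-17.6,4],[-11,-17.6,4],[-11,-17.6,4],[-11,-17.6,4]], "turn": [0,0,0,0,0,0,0,0,0,0,0,0,0,0]}}

```text
time: 7.35
tool_pos: [0.4715, -0.3364, 0.1191]
tool_rot: [0.099, 0.7, 0.099, -0.7]
force: [0.2, 0.8, 0.4]
gripper_width: 0.002
```

```bash
python3 - <<'E'
from m import *
grab('top','top3');grab('scene','scene3');grab('wrist','w3');s=sensors.state();print(s['tool_pos'],s['force'])
meas('top','top3',{'blue':(400,180,435,212)});meas('scene','scene3',{'blue':(245,240,275,270)})
E
```

```text
[ 0.47140923 -0.33665232  0.1191975 ] [ 0.37074427 -0.434559    0.09546858]
top blue 250 top [ 0.5799 -0.1606  0.0805] med z 0.0803 circ 0.5798 -0.1605 0.0209
scene blue 273 top [ 0.5822 -0.1631  0.0791] med z 0.0791 circ 0.5814 -0.1618 0.0212
```

View pics/w3.png

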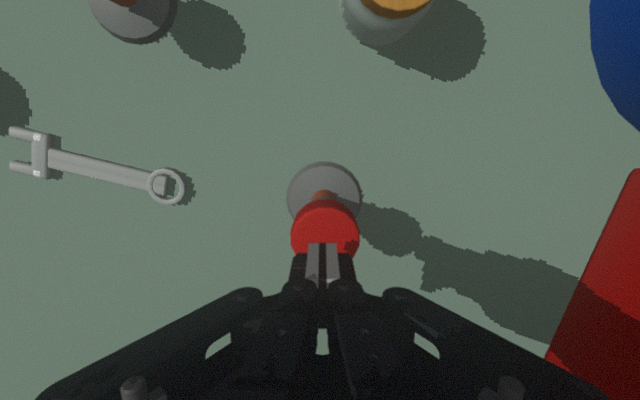

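Blue is at 0.080 (top) and 0.079 (scene), so it is home. The red cap at (325,233) is lined up with the fingertips at (322,255).

Call:
{"fn": "jog_arm", "kwargs": {"translation": [[0,-0.1,-1],[0,-0.1,-2],[0,-0.1,-2.3],[0,-0.1,-2.4],[0,-0.1,-2.5],[0,-0.1,-2.6],[0,-0.1,-2.7],[0,-0.1,-2.8],[0,-0.1,-2.9],[0,-0.1,-3.0],[0,-0.1,-3.1],[0,-0.1,-3.2],[0,-0.1,-3.3],[0,-0.1,-3.4],[0,-0.1,-3.5],[0,-0.1,-3.6],[0,-0.1,-3.7],[0,-0.1,-3.7],[0,-0.1,-3.7]], "turn": [0,0,0,0,0,0,0,0,0,0,0,0,0,0,0,0,0,0,0]}}

```text
time: 9.4
tool_pos: [0.4707, -0.3378, 0.0812]
tool_rot: [0.099, 0.7, 0.099, -0.7]
force: [0.6, -1.6, 1.1]
gripper_width: -0.002
```

Call:
{"fn": "jog_arm", "kwargs": {"translation": [[0,0,-0.05],[0,0,-0.1],[0,0,-0.1],[0,0,-0.1]], "turn": [0,0,0,0]}}

```text
time: 9.8
tool_pos: [0.4707, -0.3378, 0.0804]
tool_rot: [0.099, 0.7, 0.099, -0.7]
force: [0.3, -1.4, 2.5]
gripper_width: -0.0
```

Call:
{"fn": "jog_arm", "kwargs": {"translation": [[0,0,-0.05],[0,0,-0.1],[0,0,-0.1],[0,0,-0.1]], "turn": [0,0,0,0]}}

```text
time: 10.2
tool_pos: [0.4707, -0.3378, 0.0795]
tool_rot: [0.099, 0.7, 0.099, -0.7]
force: [-0.9, -1.2, 5.0]
gripper_width: -0.0
```

```bash
python3 - <<'E'
from m import *
grab('scene','s4');s=sensors.state();print(s['tool_pos'],s['force'])
E
```

```text
[ 0.4707113  -0.33778606  0.0795284 ] [ 0.55686711 -0.24640008  4.27238525]
```

One more millimetre, as with blue, then lift and go above white.

Call:
{"fn": "jog_arm", "kwargs": {"translation": [[0,0,-0.05],[0,0,-0.1],[0,0,-0.1],[0,0,-0.1]], "turn": [0,0,0,0]}}

```text
time: 10.65
tool_pos: [0.4707, -0.3378, 0.0785]
tool_rot: [0.099, 0.7, 0.099, -0.7]
force: [-0.3, -1.3, 5.7]
gripper_width: -0.001
```

Call:
{"fn": "jog_arm", "kwargs": {"translation": [[0,0,1],[0,0,4],[0,0,8],[0,3,8],[0,7,8],[0.3,11,8],[0.6,15,8],[0.9,19,8],[1.2,23,8],[1.5,27,8],[1.7,31,8],[1.9,34.3,7],[1.9,34.3,5],[1.9,34.3,4],[1.9,34.3,4],[1.9,34.3,4],[1.9,34.3,4]], "turn": [0,0,0,0,0,0,0,0,0,0,0,0,0,0,0,0,0]}}

```text
time: 12.35
tool_pos: [0.4902, 0.0046, 0.119]
tool_rot: [0.098, 0.701, 0.098, -0.7]
force: [0.3, 0.2, 0.6]
gripper_width: -0.002
```

```bash
python3 - <<'E'
from m import *
grab('top','top5');grab('scene','scene5');grab('wrist','w5');s=sensors.state();print(s['tool_pos'],s['force'])
meas('top','top5',{'blue':(400,180,435,212),'red':(484,230,512,255)});meas('scene','scene5',{'blue':(245,240,275,270),'red':(145,255,178,285)})
E
```

```text
[0.49024519 0.00474106 0.119067  ] [ 0.10369329 -0.06497154  0.73604179]
top blue 254 top [ 0.5796 -0.1605  0.0802] med z 0.08 circ 0.5795 -0.1608 0.0205
top red 260 top [ 0.4717 -0.3367  0.0799] med z 0.0798 circ 0.4713 -0.3369 0.0204
scene blue 276 top [ 0.5824 -0.1632  0.079 ] med z 0.079 circ 0.5813 -0.1613 0.0212
scene red 333 top [ 0.4733 -0.3384  0.0792] med z 0.0794 circ 0.4727 -0.338 0.0209
```

View pics/w5.png

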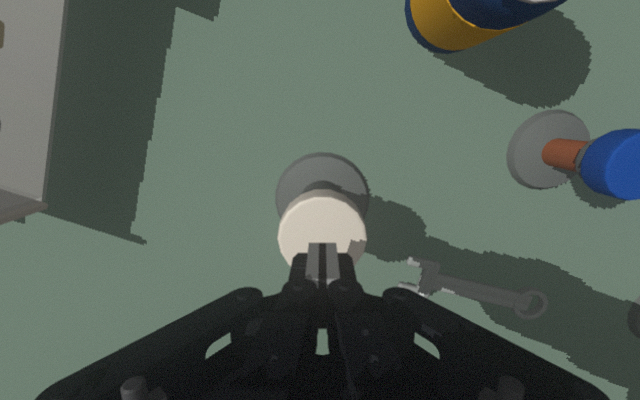

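Red is home (0.080 and 0.079). The white cap at (322,232) is lined up under the fingertips.

Call:
{"fn": "jog_arm", "kwargs": {"translation": [[0,0,-1],[0,0,-2],[0,0,-2.3],[0,0,-2.4],[0,0,-2.5],[0,0,-2.6],[0,0,-2.7],[0,0,-2.8],[0,0,-2.9],[0,0,-3.0],[0,0,-3.1],[0,0,-3.2],[0,0,-3.3],[0,0,-3.4],[0,0,-3.5],[0,0,-3.6],[0,0,-3.7],[0,0,-3.8],[0,0,-3.8],[0,0,-3.8]], "turn": [0,0,0,0,0,0,0,0,0,0,0,0,0,0,0,0,0,0,0,0]}}

```text
time: 14.5
tool_pos: [0.4897, 0.0053, 0.0802]
tool_rot: [0.099, 0.7, 0.099, -0.7]
force: [0.9, 0.5, 1.0]
gripper_width: -0.0
```

Call:
{"fn": "jog_arm", "kwargs": {"translation": [[0,0,-0.05],[0,0,-0.1],[0,0,-0.1],[0,0,-0.1]], "turn": [0,0,0,0]}}

```text
time: 14.9
tool_pos: [0.4897, 0.0053, 0.0795]
tool_rot: [0.099, 0.7, 0.099, -0.7]
force: [-0.6, -0.1, 4.3]
gripper_width: 0.001
```

Call:
{"fn": "jog_arm", "kwargs": {"translation": [[0,0,-0.05],[0,0,-0.1],[0,0,-0.1],[0,0,-0.1]], "turn": [0,0,0,0]}}

```text
time: 15.3
tool_pos: [0.4897, 0.0053, 0.0785]
tool_rot: [0.099, 0.7, 0.099, -0.7]
force: [0.1, 0.2, 6.0]
gripper_width: 0.0
```

Call:
{"fn": "jog_arm", "kwargs": {"translation": [[0,0,1],[0,0,4],[0,0,8],[0,0,12],[0,-3,15],[0,-7,15],[-1,-11,15],[-2,-15,15],[-4,-19,15],[-6,-23,15],[-8,-27,15],[-8,-30,15],[-8,-33,15],[-8,-36,15],[-8,-36,15],[-8,-36,15]], "turn": [0,0,0,0,0,0,0,0,0,0,0,0,0,0,0,0]}}

```text
time: 16.9
tool_pos: [0.4089, -0.3546, 0.2278]
tool_rot: [-0.098, -0.7, -0.099, 0.701]
force: [0.0, -0.0, -0.6]
gripper_width: 0.001
```

```bash
python3 - <<'E'
from m import *
grab('top','top6');grab('scene','scene6');s=sensors.state();print(s['tool_pos'],s['force'])
meas('top','top6',{'blue':(400,180,435,212),'white':(330,220,365,252),'tin':(350,145,385,178),'jar':(472,160,508,192)})
meas('scene','scene6',{'blue':(245,240,275,270),'red':(145,255,178,285),'white':(275,183,305,212)})
E
```

```text
[ 0.40914898 -0.35360696  0.22793712] [-0.48296834 -0.51376831 -0.73245231]
top blue 253 top [ 0.5796 -0.1607  0.0804] med z 0.0804 circ 0.5797 -0.1606 0.0207
top white 412 top [0.4889 0.0059 0.0803] med z 0.0802 circ 0.4894 0.0055 0.0265
top tin 870 top [ 0.6554 -0.0427  0.1104] med z 0.1103 circ 0.6555 -0.0424 0.0298
top jar 418 top [ 0.6254 -0.3336  0.0755] med z 0.0752 circ 0.6252 -0.3331 0.0271
scene blue 274 top [ 0.5823 -0.1631  0.0791] med z 0.0791 circ 0.5816 -0.162 0.0213
scene red 326 top [ 0.4733 -0.3383  0.0794] med z 0.0796 circ 0.4722 -0.3375 0.021
scene white 267 top [0.4902 0.0041 0.0792] med z 0.0792 circ 0.4899 0.0044 0.0277
```

View pics/scene6.png

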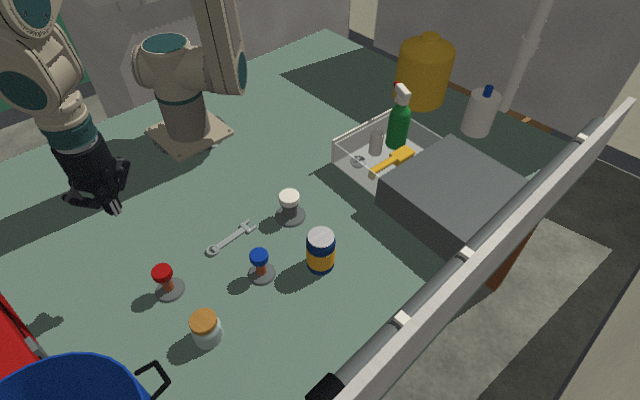

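The final scene view shows all three caps down at (162,272), (259,256) and (289,196). The arm is well clear at (95,190), and everything else is where it was.

```bash
python3 -c "from workcell import workorder;print(workorder.close_job())"
```

```text
the job is handed in; nothing more can be done
None
```

I tapped the caps down with closed fingertips in the order blue, red, white, and the job is handed in at about 17 s. At each cap I stopped when the vertical force reached about 6 N, just past the roughly 5 N at which the pipe starts to sink.

- **Cap heights:** after the taps, all three tops measured 0.080 m in the top camera and 0.079 m in the scene camera, down from about 0.090 m. The 1 mm difference is within calibration. The last red reading came from the scene camera only; the top camera read it at 0.080 m just after its tap.
- **Other things:** the tin and jar measured within 1 mm of their starting positions. In the picture the drawer, its contents and the wrench looked undisturbed.
- **Arm:** it finished clear of everything at z = 0.228 m.
- **Force readings:** while the caps were sliding the force mostly read 1–2.5 N rather than the stated 3 N. I relied on the sharp rise at the end and the camera heights to judge each cap home. No check failed.

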